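# Load the clamp shoes into the sloping rail

## Task

Put the two narrow wooden clamp shoes away in the sloping storage rail on the bench: feed each one in at the open upper end, standing on its foot with the low toe pointing downhill, and let it slide down. At the end both must sit in the covered part, one behind the other, the first right down against the stop and the second close up behind it. The wide shoe of the same form and the glue jar are not wanted: they do not fit the rail.

Things in the scene. Friction and masses are not known exactly. Their poses are not given: they have to be found in the camera images.
- shoe_a_grip (a point): Narrow clamp shoe: pale wood, L-shaped from the side, 60 long, 34 wide, 60 tall, 65 g. Foot 22 high; on its heel end stands the grip, 34 x 34, up to 60; the 26 mm of foot in front is the toe. This point: centre of the grip, 41 above the underside, 17 from the heel face, 43 from the toe face. x to the toe, y across, z up. Starts upright on the bench, toe roughly within 75 deg of +y. Sizes in mm.
- shoe_b_grip (a point): The other narrow clamp shoe, identical (34 mm wide, same point, same axes). Take a shoe by the two flanks of its grip, fingers closing along its y. Either may go in first. The third shoe on the bench is 62 mm wide, otherwise alike; it and the 75 mm tall glue jar stand at least 85 mm away from each shoe's point and are not wanted.
- rail_load (a point): Loading point of a fixed channel with a slippery floor, 25 deg down roughly to +y: on the floor's centre line, 225 mm uphill of the stop. x downhill along the floor, z square to it. A shoe let go on the floor, toe down, grip over this point, slides down by itself. Open above; walls 12 high (keep fingers above), funnel 90 wide at the upper end (75 uphill), 42 where the cover starts (90 downhill).
- rail_stop (a point): Same rail, lower end: centre of the floor at the face of the 40 mm high stop; axes as at the loading point. From here to 135 mm uphill it is covered: 42 wide inside, edge strips 68 above the floor, a 28 mm slot open between them. A shoe home at the stop has its grip centre 43 uphill of this point, 41 above the floor; the second 103 uphill.
There are look-alikes about, which are no part of the job. Leave any red or yellow look-alike of the part that bears shoe_b_grip alone.

How it is judged:
At the end, for the whole second after the job is handed in: Both narrow shoes rest in the rail, released and still, toes downhill, within 11 degrees of the slope: the grip of one 43 mm uphill of the stop (within 12 mm), the other's 103 mm (within 16 mm), each within 12 mm of the centre line and 10 mm of its seated height (((x of shoe_a_grip in the frame of rail_stop between -0.055 and -0.031 m and y of shoe_a_grip in the frame of rail_stop between -0.012 and 0.012 m and z of shoe_a_grip in the frame of rail_stop between 0.031 and 0.051 m and angle between shoe_a_grip's own x axis and vertical between 1.81 and 2.2 rad and angle between shoe_a_grip's own y axis and vertical between 1.37 and 1.77 rad and x of shoe_b_grip in the frame of rail_stop between -0.119 and -0.087 m and y of shoe_b_grip in the frame of rail_stop between -0.012 and 0.012 m and z of shoe_b_grip in the frame of rail_stop between 0.031 and 0.051 m and angle between shoe_b_grip's own x axis and vertical between 1.81 and 2.2 rad and angle between shoe_b_grip's own y axis and vertical between 1.37 and 1.77 rad) or (x of shoe_b_grip in the frame of rail_stop between -0.055 and -0.031 m and y of shoe_b_grip in the frame of rail_stop between -0.012 and 0.012 m and z of shoe_b_grip in the frame of rail_stop between 0.031 and 0.051 m and angle between shoe_b_grip's own x axis and vertical between 1.81 and 2.2 rad and angle between shoe_b_grip's own y axis and vertical between 1.37 and 1.77 rad and x of shoe_a_grip in the frame of rail_stop between -0.119 and -0.087 m and y of shoe_a_grip in the frame of rail_stop between -0.012 and 0.012 m and z of shoe_a_grip in the frame of rail_stop between 0.031 and 0.051 m and angle between shoe_a_grip's own x axis and vertical between 1.81 and 2.2 rad and angle between shoe_a_grip's own y axis and vertical between 1.37 and 1.77 rad)) and linear speed of each of shoe_a, shoe_b below 0.02 m/s); the robot touches nothing.
It also fails if it takes over 56 s, if anything falls off the work surface, if the arm or the gripper's body presses on something with over 40 N, if the wrist force passes 120 N, or if a joint passes its speed limit or range.

## Robot

A 6-joint arm with a two-finger parallel gripper is mounted at the origin on the work surface. World frame = base frame: x ahead of the robot, y to its left, z up, the work surface at z = 0. Lengths are in m, angles in rad, forces in N, time in s.
With the tool pointing down it reaches from about 0.375 to 0.9 m from the base axis. Payload 3.1 kg.
Tool frame: the origin (TCP) lies midway between the tips of the shut fingers; the grasp point (between the pads) lies 19 mm behind it; x points along the fingers, y is the direction in which the jaws open and shut, and the axes are right-handed (so a half turn about x gives the same grasp; the last joint's range is limited). The gripper opens to 87 mm and grips with 3 to 60 N. Pads are 19 mm wide; open, the fingers measure 117 mm over their backs; the gripper's body (75 mm by 190 mm) begins 51 mm behind the grasp point.
Start: joints at [-1.419, 0.527, 1.433, -0, 1.181, -0.178], TCP at [0.203, -0.591, 0.223] pointing down, gripper open.
Joint ranges: [-3.08, 3.08], [-0.75, 2.2], [0.22, 2.44], [-1.43, 4.57], [0, 2.65], [-2.85, 2.85]. Speed limits (rad/s): [2.79, 2.79, 3.14, 3.14, 3.14, 3.14].

## Interface

Orientations are given as a unit quaternion [x, y, z, w].
In Python, from rig import get_obs, imaging, robot gives the robot as it stands.
- The arm moves only by the shell command python3 -m inch 'ROWS' [FORCE]. ROWS is JSON, a list of rows, each a list of 3 entries, a list of its own where there are three numbers: the finger opening in mm, from 0 to 87, then the shift along the tool's x, y, z in mm, then the turn, a rotation vector about the tool's x, y, z in degrees. In form: [[grip, [dx, dy, dz], [wx, wy, wz]], ...]. A call has 1 to 12 rows; each row shifts and turns the pose as measured when the row begins, along the tool's axes as they then stand; what a row does not reach is not made up. A row lasts 1/8 s, in which the tool goes at most 62.5 mm and 10.7 degrees, less where a joint would pass 70% of its speed; a pose out of reach is approached as far as the arm can. A call with a gripper value outside its range is refused whole. The fingers move at their own pace and stop on an object; FORCE is the grip in N (left out, the last holds). Time passes only in rows, so rows that do not move let the fingers close. It gives the time, the measured TCP pose, the force and the opening at its end, in the units of the state.
- get_obs(): the state, without advancing time (a new reading comes with each control period).
- imaging.camera(name): name is "scene" or "top" or "wrist"; returns the picture (420x560x3 uint8, red, green, blue); there is no depth.
- imaging.camera_params(name): a dict with "camera_matrix" (3x3 intrinsics, pixels), "k1" (the pictures are not rectified: a ray, as slopes to the right and down, at radius r is drawn at 1 + k1 r^2 times it, then the intrinsics apply), "xyz" and "rotation" of the camera in the world. Camera axes: x right, y down, z forward; pixel columns grow to the right and rows downward; lengths in m; the calibration is good to about 2 mm. A picture is of the moment at which its call begins: read the wrist's pose just before it. camera_params takes no time and is no camera call; for the wrist camera it gives the pose at the moment of the call.
- robot.hand_in(): hands the job in, once; it reports no verdict.
Trained networks look in the newest picture that a camera, given by its name, has taken for a name from the list of things; names that differ only in an ending like _2 or _b are one class to them, and where a whole thing is asked for, a point or a joint stands for the part that bears it (a point fixed in the world has none). Each returns a list of dicts, best first, with "confidence" (0 to 1); they miss things now and then, are a little off and sometimes report something else, mostly with a low value. They report only what shows in the picture. A call takes as long as a camera call. They do not tell look-alikes from the thing itself.
- imaging.cut_out(camera, target): "pixels" (420x560 bool, what is visible of it) and "box" ([centre column, centre row, width, height] in pixels, round what is visible of it).
- imaging.tip_of(camera, target): "pixel" ([column, row] in pixels: a listed point, or the origin of a listed thing).
The state is a dict: "time": time; "q": joint angles; "joint_velocities": joint speeds; "joint_torque": joint torques, N m; "position": TCP position; "tool_rot": TCP orientation; "ft_force": force on the tool from outside, world axes, zero at the start; "moment": the same for the moment, N m; "grip_width": finger opening in m.
Only numpy, scipy, OpenCV 4.12 (cv2) and the standard library are available. Lean on these libraries where they do the work, as an engineer would, in place of code of your own. Each camera call takes 0.05 s, during which the arm holds its last target. There are 200 camera calls.

## Working session

There is one attempt and no reset: what is moved stays moved. The work goes in short steps, Python scripts to look and compute and a shell command to move; the robot and the scene stay as the last step left them, time stands still between calls to the robot, and variables do not carry over. Pictures are saved under pics/ and viewed, about 8 in all and at most 12, crops included, and the job is handed in when it is done.

```bash
mkdir -p pics; ls; cat > h.py <<'E'
import numpy as np, cv2
from scipy.spatial.transform import Rotation as R
from rig import get_obs, imaging, robot
def P(n): 
    p=imaging.camera_params(n); Rm=np.array(p["rotation"],float)
    if Rm.shape!=(3,3): Rm=R.from_quat(Rm).as_matrix()
    return np.array(p["camera_matrix"]),p["k1"],np.array(p["xyz"]),Rm
def ray(n,px,par=None):
    K,k1,o,Rm=par or P(n)
    d=cv2.undistortPoints(np.array([[px]],float),K,np.array([k1,0,0,0.]))[0,0]
    v=Rm@np.array([d[0],d[1],1]); return o,v/np.linalg.norm(v)
def onz(n,px,z,par=None):
    o,v=ray(n,px,par); return o+v*(z-o[2])/v[2]
def proj(n,X,par=None):
    K,k1,o,Rm=par or P(n)
    c=(np.atleast_2d(X)-o)@Rm
    return cv2.projectPoints(c,np.zeros(3),np.zeros(3),K,np.array([k1,0,0,0.]))[0][:,0]
def tri(obs):
    A=np.zeros((3,3));b=np.zeros(3)
    for o,v in obs:
        M=np.eye(3)-np.outer(v,v);A+=M;b+=M@o
    return np.linalg.solve(A,b)
def snap(n,f=None):
    im=imaging.camera(n)
    if f: cv2.imwrite(f"pics/{f}.png",im[:,:,::-1])
    return im
E
python3 - <<'E'
from h import *
for c in ["scene","top"]:
    snap(c,c+"0"); p=imaging.camera_params(c); print(c,p)
    for t in ["shoe_a_grip","rail_load","rail_stop"]:
        print(t,[(np.round(d["pixel"],1),round(d["confidence"],2)) for d in imaging.tip_of(c,t)])
    print([(np.round(d["box"]),round(d["confidence"],2)) for d in imaging.cut_out(c,"shoe_a_grip")])
a=cv2.imread("pics/scene0.png");b=cv2.imread("pics/top0.png")
print(get_obs()["time"])
E
```

```text
pics
scene {'camera_matrix': array([[417.63574779,   0.        , 280.80529319],
       [  0.        , 417.63574779, 208.60533629],
       [  0.        ,   0.        ,   1.        ]]), 'k1': -0.07716356062744414, 'xyz': array([ 0.95821242, -0.78635556,  0.70149914]), 'rotation': array([ 0.86471794,  0.22081479, -0.11530064, -0.4361301 ])}
shoe_a_grip [(array([194.4, 259.5]), 0.76)]
rail_load [(array([297.2, 152.2]), 0.89)]
rail_stop [(array([337.7, 154. ]), 0.85)]
[(array([201., 259.,  29.,  26.]), 0.56)]
top {'camera_matrix': array([[521.41013983,   0.        , 291.85337504],
       [  0.        , 521.41013983, 206.94874558],
       [  0.        ,   0.        ,   1.        ]]), 'k1': -0.06919940084021643, 'xyz': array([ 0.46364278, -0.04395366,  1.42361836]), 'rotation': array([ 0.70930882, -0.70414257,  0.024848  , -0.02113803])}
shoe_a_grip [(array([372. , 251.8]), 0.75)]
rail_load [(array([213., 230.]), 0.88)]
rail_stop [(array([141.7, 212.6]), 0.85)]
[(array([368., 248.,  25.,  28.]), 0.54)]
0.5
```

View pics/top0.png

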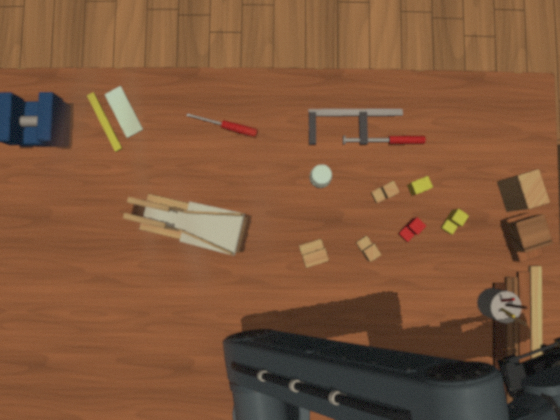

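View pics/scene0.png

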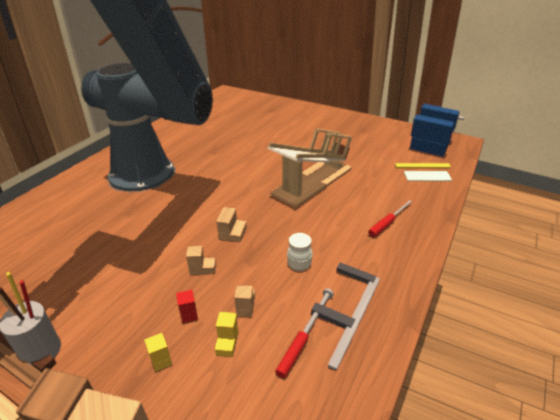

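The top view shows the narrow shoes at (369,249) and (385,191), the wide one at (313,252), the jar at (321,175), and the rail running left from (240,230) to (140,213). The red and yellow look-alikes lie to the right of the shoes.

```bash
cat > fit.py <<'E'
from h import *
from scipy.optimize import least_squares
def tri_pts(c,t,k=0): return [ray(c,d["pixel"]) for d in imaging.tip_of(c,t)][k]
E
python3 - <<'E'
from h import *
L=tri([ray("scene",(297.2,152.2)),ray("top",(213,230))]);S=tri([ray("scene",(337.7,154)),ray("top",(141.7,212.6))])
print("load",L,"stop",S,"len",np.linalg.norm(S-L),"slope",np.degrees(np.arcsin((L-S)[2]/np.linalg.norm(S-L))),"yaw",np.degrees(np.arctan2(*(S-L)[[1,0]])))
for n,px in [("L",L),("S",S)]: print(proj("top",px),proj("scene",px))
print("A",tri([ray("scene",(194.4,259.5)),ray("top",(372,251.8))]), onz("top",(372,251.8),.041))
print("B grip",onz("top",(391,188),.06),"toe",onz("top",(378,194),.022))
print("A grip",onz("top",(373,254),.06),"toe",onz("top",(364,243),.022))
o=get_obs();p=imaging.camera_params("wrist");T=R.from_quat(o["tool_rot"])
print("tool",T.as_matrix().round(3)); print("cam in tool",T.inv().apply(p["xyz"]-o["position"])); print((T.inv()*R.from_quat(p["rotation"])).as_matrix().round(3),p["camera_matrix"][0],p["k1"])
a=cv2.imread("pics/top0.png")[160:280,290:450];b=cv2.imread("pics/top0.png")[180:270,110:260]
a=cv2.resize(a,(640,480),interpolation=2)
cv2.imwrite("pics/c1.png",a)
E
```

```text
load [0.49091079 0.14563204 0.13141362] stop [0.53698437 0.35091827 0.03794618] len 0.23022026857842395 slope 23.9532644721878 yaw 77.35038886781162
[[212.59733198 229.2736566 ]] [[296.47287795 152.26331274]]
[[141.47770841 212.15125748]] [[337.29149171 154.05038993]]
A [ 0.4362308  -0.26511179  0.03414264] [ 0.43619576 -0.26416195  0.041     ]
B grip [ 0.60451625 -0.31185405  0.06      ] toe [ 0.59182543 -0.28383996  0.022     ]
A grip [ 0.43085035 -0.26375464  0.06      ] toe [ 0.45930201 -0.24562523  0.022     ]
tool [[-0.     0.325 -0.946]
 [ 0.    -0.946 -0.325]
 [-1.    -0.    -0.   ]]
cam in tool [-1.62413226e-01  1.16544492e-05 -7.72256140e-02]
[[ 0.    -0.282  0.959]
 [ 1.     0.    -0.   ]
 [-0.     0.959  0.282]] [294.3447115    0.         279.34718687] -0.025534910663483283
```

View pics/c1.png

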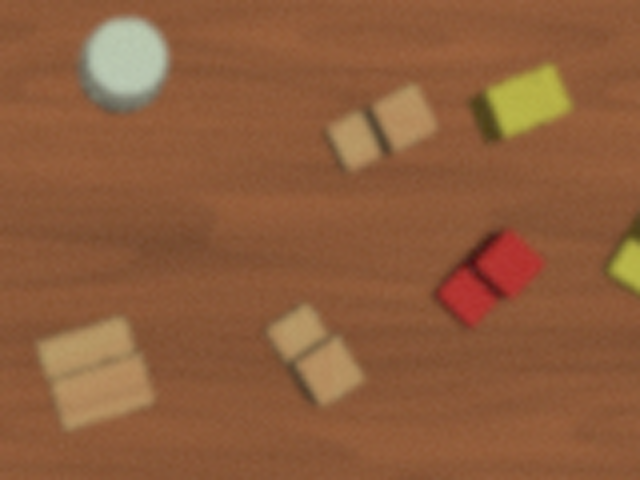

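The crop shows A's grip at full-image (372.5,252.7) with its toe up-left, and B's grip at (391,189) with its toe left and slightly down. So yaw is about 33° for A and 119° for B. I'll move over A and look with the wrist camera.

```bash
cat >> h.py <<'E'
def down(yaw):  # tool pointing down, tool y at yaw (deg)
    a=np.radians(yaw); y=np.array([np.cos(a),np.sin(a),0]); x=np.array([0,0,-1.])
    return R.from_matrix(np.column_stack([x,y,np.cross(x,y)]))
def plan(pos,rot,n=None):  # print rows from present pose to the target
    o=get_obs();p=np.array(o["position"]);T=R.from_quat(o["tool_rot"]);d=np.array(pos)-p
    rv=(T.inv()*rot).as_rotvec(degrees=True)
    n=n or max(1,int(np.ceil(max(np.linalg.norm(d)/.055,np.linalg.norm(rv)/9.5))))
    print("n",n,"rot/row",(rv/n).round(1))
    for i in range(n):
        Ti=T*R.from_rotvec(rv*i/n,degrees=True); print((Ti.inv().apply(d)/n*1000).round(1).tolist())
E
python3 - <<'E'
from h import *
plan([.434,-.264,.15],down(-57))
E
```

```text
n 8 rot/row [-1.8 -0.   0. ]
[9.1, -29.3, -40.6]
[9.1, -28.0, -41.5]
[9.1, -26.7, -42.3]
[9.1, -25.4, -43.1]
[9.1, -24.1, -43.9]
[9.1, -22.8, -44.6]
[9.1, -21.4, -45.3]
[9.1, -20.0, -45.9]
```

```bash
python3 -m inch '[[87,[9,-29,-41],[-1.8,0,0]],[87,[9,-28,-41],[-1.8,0,0]],[87,[9,-27,-42],[-1.8,0,0]],[87,[9,-25,-43],[-1.8,0,0]],[87,[9,-24,-44],[-1.8,0,0]],[87,[9,-23,-45],[-1.8,0,0]],[87,[9,-21,-45],[-1.8,0,0]],[87,[9,-20,-46],[-1.8,0,0]],[87,[0,0,0],[0,0,0]]]' 30
python3 - <<'E'
from h import *
par=P("wrist"); snap("wrist","w1")
print(get_obs()["position"],get_obs()["time"])
for t in ["shoe_a_grip","rail_load","rail_stop"]:
    for d in imaging.tip_of("wrist",t): print(t,np.round(d["pixel"],1),d["confidence"],onz("wrist",d["pixel"],.041,par))
for d in imaging.cut_out("wrist","shoe_a_grip"): print(d["box"],d["confidence"])
E
```

```text
time: 1.62
position: [0.44, -0.2586, 0.1488]
tool_rot: [0.677, 0.201, -0.676, 0.208]
ft_force: [-0.7, 0.2, -0.3]
grip_width: 0.0873
[ 0.43986661 -0.26050276  0.14921412] 1.675
shoe_a_grip [278.3 207.7] 0.98 [ 0.43547799 -0.261544    0.041     ]
[278.8, 193.9, 37.8, 67.2] 0.59
```

View pics/w1.png

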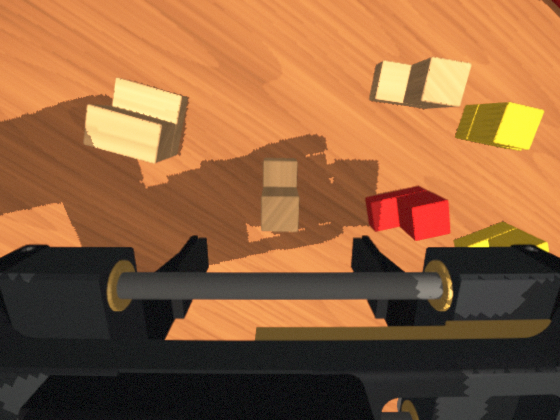

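The wrist view shows A centred between the fingers, with its grip top at about (280,214) and its toe up, aligned with the jaws. B is at (446,82) upper right, and the red look-alike at (408,212) is clear of the fingers.

```bash
python3 - <<'E'
from h import *
g=onz("wrist",(280,214),.06);print(g,onz("wrist",(281,174),.022),"B",onz("wrist",(446,82),.06),onz("wrist",(395,82),.022))
L=onz("wrist",(264,161),.022);Rr=onz("wrist",(298,161),.022);print("A yaw",np.degrees(np.arctan2(*(L-Rr)[[1,0]]))-90)
v=R.from_quat(get_obs()["tool_rot"]).as_matrix();print("tool y yaw",np.degrees(np.arctan2(v[1,1],v[0,1])))
plan([.4352,-.2618,.022],down(-57))
E
```

```text
[ 0.43503256 -0.26794285  0.06      ] [ 0.46048448 -0.25312703  0.022     ] B [ 0.60214878 -0.31905787  0.06      ] [ 0.59032303 -0.29413342  0.022     ]
A yaw 33.119558661439456
tool y yaw -56.787972624424675
n 3 rot/row [ 0.1  0.  -0.3]
[42.5, -1.7, 0.7]
[42.5, -1.5, 0.7]
[42.5, -1.3, 0.7]
```

```bash
python3 -m inch '[[60,[40,0,3],[0,0,0]],[60,[40,0,2],[0,0,0]],[60,[38,0,0],[0,0,0]],[60,[7,0,0],[0,0,0]],[60,[0,0,0],[0,0,0]],[0,[0,0,0],[0,0,0]],[0,[0,0,0],[0,0,0]],[0,[0,0,0],[0,0,0]]]' 30
python3 - <<'E'
from h import *
o=get_obs();print(o["position"],o["grip_width"],o["ft_force"],o["time"])
E
```

```text
time: 2.88
position: [0.4368, -0.279, 0.028]
tool_rot: [0.682, 0.188, -0.675, 0.208]
ft_force: [0.4, 0.4, 0.0]
grip_width: 0.0378
[ 0.43680868 -0.27899322  0.02795934] 0.03775164223851715 [0.36502333 0.44417074 0.00139544] 2.875
```

```bash
for i in 1 2; do python3 -m inch '[[0,[0,0,0],[0,0,0]],[0,[0,0,0],[0,0,0]]]' 30; done
python3 - <<'E'
from h import *
T=R.from_quat(get_obs()["tool_rot"]).as_matrix();print(T.round(3))
snap("wrist","w2")
print(get_obs()["position"],get_obs()["grip_width"])
E
```

```text
time: 3.12
position: [0.4375, -0.2793, 0.0287]
tool_rot: [0.682, 0.188, -0.675, 0.208]
ft_force: [0.1, -0.7, -0.8]
grip_width: 0.0345
time: 3.38
position: [0.4377, -0.2794, 0.0287]
tool_rot: [0.682, 0.188, -0.675, 0.209]
ft_force: [0.1, 0.1, -2.0]
grip_width: 0.0341
[[ 0.018  0.538 -0.843]
 [-0.025 -0.842 -0.538]
 [-1.     0.031 -0.002]]
[ 0.43768172 -0.27934461  0.02868547] 0.03409213471835223
```

View pics/w2.png

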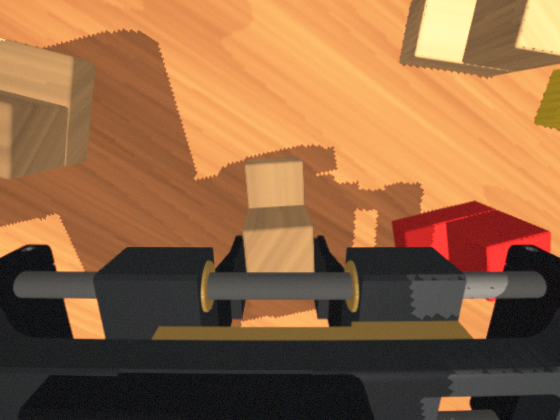

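The grip is firm at 34.1 mm and the shoe sits squarely between the pads, with its toe front edge at (246,163)-(302,160). Next I'll compute the in-hand pose and the hover over the rail.

```bash
cat >> h.py <<'E'
import pickle
from scipy.optimize import least_squares
def railR(yaw):
    a=np.radians(yaw);s,c=np.sin(np.radians(25)),np.cos(np.radians(25))
    x=np.array([c*np.cos(a),c*np.sin(a),-s]);y=np.array([-np.sin(a),np.cos(a),0])
    return R.from_matrix(np.column_stack([x,y,np.cross(x,y)]))
def rail_fit(obs): # obs: (par, pixel, x along rail from load)
    f=lambda q:np.concatenate([(proj("",q[:3]+railR(q[3]).apply([s,0,0]),par)[0]-px) for par,px,s in obs])
    r=least_squares(f,[.49,.145,.131,77.]);print("rail",r.x.round(4),"res px",r.fun.round(1));return r.x
def save(k,v):
    try:d=pickle.load(open("s.pkl","rb"))
    except Exception:d={}
    d[k]=v;pickle.dump(d,open("s.pkl","wb"))
def load(k): return pickle.load(open("s.pkl","rb"))[k]
def hold(toe_edge_px,yaw): # shoe in hand: grip pose in tool; toe front top edge at z=.022 as it stands on the bench
    o=get_obs();T=R.from_quat(o["tool_rot"]);a=np.radians(yaw);d=np.array([np.cos(a),np.sin(a),0])
    e=onz("wrist",toe_edge_px,.022);g=e-.043*d;g[2]=.041
    p=T.inv().apply(g-o["position"]);p[1]=0
    sh=R.from_euler("z",yaw,degrees=True);print("grip in tool mm",(p*1000).round(1)); save("hold",(p,(T.inv()*sh).as_quat()))
def goal(s,h,rx): # tool pose that puts the held shoe at rail x=s from load, h above floor
    p,q=load("hold");Rr=railR(rx[3]);Tr=Rr*R.from_quat(q).inv()
    return rx[:3]+Rr.apply([s,0,.041+h])-Tr.apply(p),Tr
E
python3 - <<'E'
from h import *
hold((274,161.5),32.6)
obs=[(P("top"),(213,230),0),(P("top"),(141.7,212.6),.225),(P("scene"),(297.2,152.2),0),(P("scene"),(337.7,154),.225)]
save("robs",obs);rx=rail_fit(obs);save("rail",rx)
p,T=goal(0,.07,rx);print(p,T.as_matrix().round(2))
o=get_obs();print("lift first");
pp=np.array(o["position"])+[0,0,.12]
# plan from lifted pose
d=p-pp;T0=R.from_quat(o["tool_rot"]);rv=(T0.inv()*T).as_rotvec(degrees=True);n=10
print(T0.inv().apply([0,0,120]).round(1),rv/n)
for i in range(n): print(((T0*R.from_rotvec(rv*i/n,degrees=True)).inv().apply(d)/n*1000).round(0))
E
```

```text
grip in tool mm [-12.4   0.  -10.4]
rail [ 0.491   0.1482  0.1327 77.1169] res px [-1.5 -0.8  1.3 -0.2 -0.3 -0.7 -1.   0.6]
[0.49852941 0.17956124 0.22642701] [[-0.06  0.98 -0.2 ]
 [-0.42 -0.21 -0.88]
 [-0.91  0.03  0.42]]
lift first
[-119.9    3.7   -0.2] [-4.45282358 -2.23426084  0.96404662]
[ -9. -35. -30.]
[-11. -33. -32.]
[-12. -30. -34.]
[-14. -27. -36.]
[-16. -24. -37.]
[-18. -21. -38.]
[-20. -17. -39.]
[-22. -14. -39.]
[-23. -10. -39.]
[-25.  -7. -39.]
```

```bash
python3 -m inch '[[0,[-50,2,0],[0,0,0]],[0,[-55,2,0],[0,0,0]],[0,[-25,0,0],[0,0,0]],[0,[-9,-35,-30],[-4.5,-2.2,1]],[0,[-11,-33,-32],[-4.5,-2.2,1]],[0,[-12,-30,-34],[-4.5,-2.2,1]],[0,[-14,-27,-36],[-4.5,-2.2,1]],[0,[-16,-24,-37],[-4.5,-2.2,1]],[0,[-18,-21,-38],[-4.5,-2.2,1]],[0,[-20,-17,-39],[-4.5,-2.2,1]],[0,[-22,-14,-39],[-4.5,-2.2,1]]]' 30
python3 - <<'E'
from h import *
p,T=goal(0,.07,load("rail"));plan(p,T)
E
```

```text
time: 4.8
position: [0.4846, 0.0945, 0.225]
tool_rot: [-0.483, -0.305, 0.663, -0.484]
ft_force: [0.6, 0.1, -0.2]
grip_width: 0.034
n 2 rot/row [-4.1 -2.1  0.6]
[-15.9, -8.1, -39.2]
[-17.4, -5.1, -39.1]
```

```bash
python3 -m inch '[[0,[-16,-8,-39],[-4,-2,0.6]],[0,[-15,-5,-37],[-4,-2,0.6]],[0,[0,0,0],[0,0,0]],[0,[0,0,0],[0,0,0]]]' 30
python3 - <<'E'
from h import *
rx=load("rail");p,T=goal(0,.07,rx);plan(p,T,1)
par=P("wrist");snap("wrist","w3")
obs=load("robs")
for t,s in [("rail_load",0),("rail_stop",.225)]:
    for d in imaging.tip_of("wrist",t):
        print(t,d["pixel"],d["confidence"]); 
    print("expected",proj("",rx[:3]+railR(rx[3]).apply([s,0,0]),par))
E
```

```text
time: 5.3
position: [0.4975, 0.1834, 0.2245]
tool_rot: [-0.425, -0.331, 0.648, -0.538]
ft_force: [-0.1, -0.1, -0.1]
grip_width: 0.0343
n 1 rot/row [ 0.5 -0.1 -0.2]
[-0.2, 1.9, 4.0]
expected [[277.71146917 199.13743445]]
rail_stop [281.8, 246.8] 0.26
expected [[279.55754622 -99.92742965]]
```

View pics/w3.png

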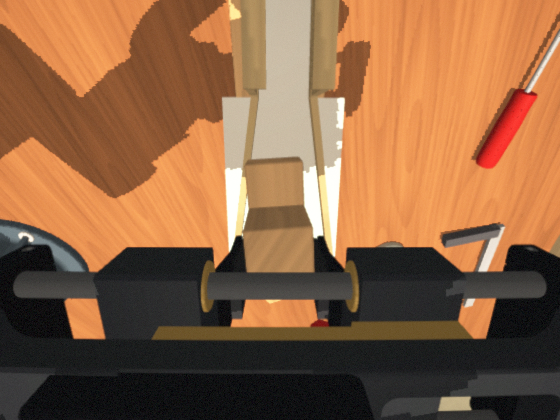

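The wrist view shows the shoe above the funnel with its toe toward the cover. The cover strips start at row 88, with inner edges at columns 265 and 312. I'll compare that with the rail model.

```bash
python3 - <<'E'
from h import *
rx=load("rail");par=P("wrist")
for c in [(.09,.014,.068),(.09,-.014,.068),(.09,.021,.012),(.09,-.021,.012),(.02,.045,0),(.15,.014,.068),(.15,-.014,.068)]:
    print(c,proj("",rx[:3]+railR(rx[3]).apply(c),par).round(0))
E
```

```text
(0.09, 0.014, 0.068) [[258.  85.]]
(0.09, -0.014, 0.068) [[304.  85.]]
(0.09, 0.021, 0.012) [[252.  93.]]
(0.09, -0.021, 0.012) [[304.  93.]]
(0.02, 0.045, 0) [[227. 177.]]
(0.15, 0.014, 0.068) [[257. -29.]]
(0.15, -0.014, 0.068) [[306. -28.]]
```

```bash
python3 - <<'E'
from h import *
rx=load("rail");rx[:3]+=railR(rx[3]).apply([0,-.0045,0]);save("rail",rx);print(rx)
p,T=goal(-.003,.03,rx);plan(p,T,2)
p,T=goal(-.003,.003,rx);plan(p,T,3)
E
```

```text
[ 0.4953584   0.14720439  0.13266617 77.11689766]
n 2 rot/row [ 0.2 -0.1 -0.1]
[19.9, 2.3, 3.1]
[19.9, 2.3, 3.1]
n 3 rot/row [ 0.1 -0.  -0. ]
[22.3, 1.2, 2.1]
[22.3, 1.3, 2.1]
[22.3, 1.3, 2.1]
```

```bash
python3 -m inch '[[0,[19,3,3],[0.5,0,0]],[0,[15,2,3],[0,0,0]],[0,[10,0,0],[0,0,0]],[0,[0,0,0],[0,0,0]]]' 30
python3 - <<'E'
from h import *
p,T=goal(-.003,.003,load("rail"));plan(p,T,2);print(get_obs()["ft_force"])
E
```

```text
time: 5.95
position: [0.4988, 0.1535, 0.1872]
tool_rot: [-0.429, -0.326, 0.652, -0.533]
ft_force: [-0.3, 1.2, -0.6]
grip_width: 0.0344
n 2 rot/row [-0.2 -0.1 -0. ]
[10.3, -1.1, -1.6]
[10.3, -1.1, -1.6]
[-0.25437073  1.16707638 -0.58380194]
```

```bash
python3 -m inch '[[0,[8,-1,-1],[0,0,0]],[0,[6,-1,-1],[0,0,0]],[0,[0,0,0],[0,0,0]]]'; python3 -m inch '[[0,[4,0,0],[0,0,0]],[0,[0,0,0],[0,0,0]]]'
python3 - <<'E'
from h import *
p,T=goal(-.003,.0,load("rail"));plan(p,T,1)
E
```

```text
time: 6.32
position: [0.4968, 0.1502, 0.1731]
tool_rot: [-0.43, -0.326, 0.651, -0.534]
ft_force: [0.5, 0.4, -1.7]
grip_width: 0.0344
time: 6.58
position: [0.4967, 0.1488, 0.1694]
tool_rot: [-0.43, -0.326, 0.651, -0.534]
ft_force: [-0.2, -0.5, -0.9]
grip_width: 0.0342
n 1 rot/row [-0.5 -0.2 -0.1]
[5.5, -0.8, -0.5]
```

Continuing down in small steps until contact.

```bash
for i in 1 2 3; do python3 -m inch '[[0,[2.5,0,0],[0,0,0]],[0,[0,0,0],[0,0,0]]]' | grep -E "pos|force"; done
python3 - <<'E'
from h import *
p,T=goal(-.003,.0,load("rail"));plan(p,T,1)
E
```

```text
position: [0.4967, 0.1478, 0.1672]
ft_force: [-0.8, -0.6, -1.1]
position: [0.4966, 0.1467, 0.1649]
ft_force: [-0.9, 0.5, -0.6]
position: [0.4965, 0.1456, 0.1624]
ft_force: [-0.0, 0.6, -0.6]
n 1 rot/row [-0.5 -0.3 -0.2]
[-2.2, -1.0, -0.4]
```

```bash
for i in 1 2 3; do python3 -m inch '[[0,[1.8,0,0],[0,0,0]],[0,[0,0,0],[0,0,0]]]' | grep -E "pos|force"; done
python3 - <<'E'
from h import *
p,T=goal(-.003,.0,load("rail"));plan(p,T,1);snap("wrist","w4");snap("scene","s4")
a=cv2.imread("pics/w4.png")[60:320,160:400];b=cv2.resize(cv2.imread("pics/s4.png")[90:220,230:370],(400,371),interpolation=2)
o=np.zeros((433,800,3),np.uint8);o[:,:400]=cv2.resize(a,(400,433));o[:371,400:]=b;cv2.imwrite("pics/c4.png",o)
E
```

```text
position: [0.4966, 0.1449, 0.161]
ft_force: [-0.8, -0.4, 0.6]
position: [0.497, 0.145, 0.1612]
ft_force: [0.5, -0.5, -0.9]
position: [0.4974, 0.1449, 0.161]
ft_force: [-0.1, 0.5, -0.4]
n 1 rot/row [-0.6 -0.4 -0.4]
[-3.8, -2.0, -0.2]
```

View pics/c4.png

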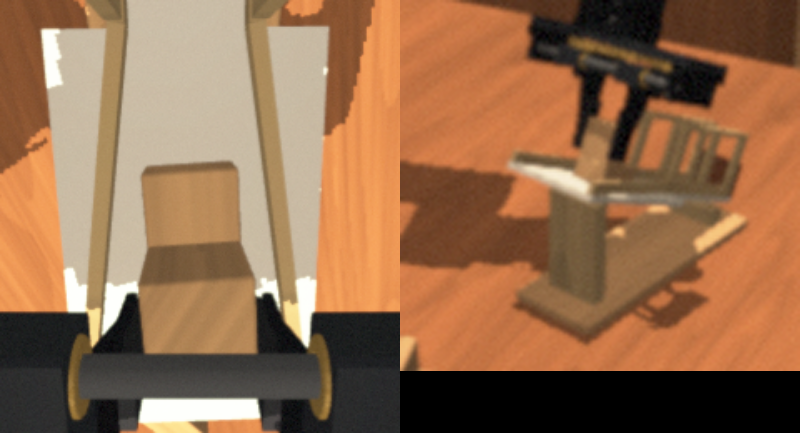

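The shoe is centred between the funnel walls and resting on the floor: the motion stalled there with no force building up. Releasing.

```bash
python3 -m inch '[[60,[0,0,0],[0,0,0]],[60,[0,0,0],[0,0,0]],[60,[0,0,0],[0,0,0]],[60,[0,0,0],[0,0,0]],[60,[-40,0,0],[0,0,0]],[60,[-40,0,0],[0,0,0]],[60,[-30,0,0],[0,0,0]],[60,[0,0,0],[0,0,0]]]'
python3 - <<'E'
from h import *
T=R.from_quat(get_obs()["tool_rot"])
snap("wrist","w5");snap("top","t5");snap("scene","s5")
for c in ["top","scene","wrist"]:
    print(c,[(np.round(d["pixel"],1),round(d["confidence"],2)) for d in imaging.tip_of(c,"shoe_a_grip")])
rx=load("rail")
for c in ["top","scene"]: print(c,[proj(c,rx[:3]+railR(rx[3]).apply([.225-u,0,.041])).round(0).tolist() for u in (.043,.103,.225)])
a=cv2.imread("pics/w5.png")[:300,150:420];b=cv2.imread("pics/s5.png")[90:220,230:370];c=cv2.imread("pics/t5.png")[180:270,110:260]
o=np.zeros((600,800,3),np.uint8);o[:400,:360]=cv2.resize(a,(360,400));o[:371,400:]=cv2.resize(b,(400,371));o[371:600,400:780]=cv2.resize(c,(380,229));cv2.imwrite("pics/c5.png",o)
E
```

```text
time: 9.18
position: [0.5029, 0.1901, 0.2612]
tool_rot: [-0.43, -0.326, 0.651, -0.533]
ft_force: [0.3, 0.5, 0.2]
grip_width: 0.0599
top []
scene [(array([332.6, 143.4]), 0.61)]
wrist []
top [[[145.0, 211.0]], [[164.0, 216.0]], [[203.0, 225.0]]]
scene [[[335.0, 142.0]], [[325.0, 141.0]], [[302.0, 138.0]]]
```

View pics/c5.png

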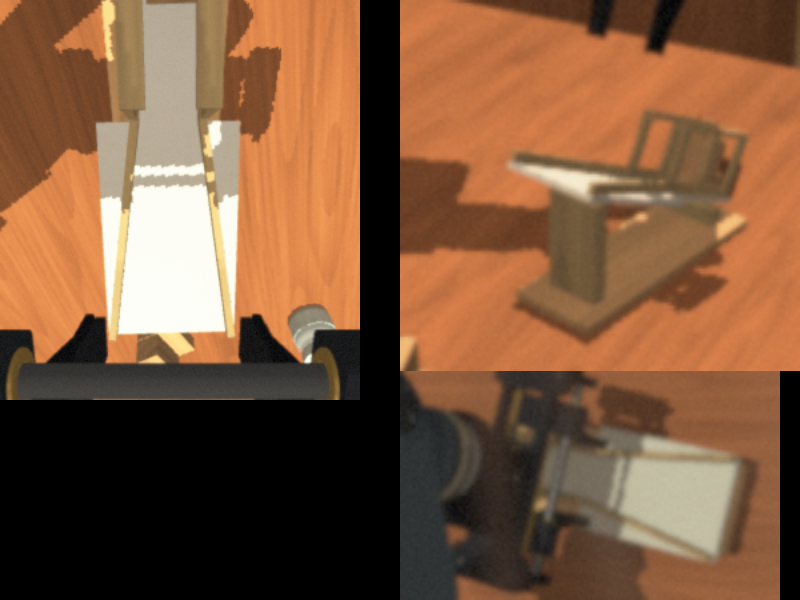

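A slid down into the covered part: the floor of the funnel is empty, and the network puts it at (332.6,143.4) against (335,142) expected at the stop. Now B.

```bash
python3 - <<'E'
from h import *
plan([.603,-.316,.15],down(29))
E
```

```text
n 10 rot/row [-4.1  2.4  0.8]
[30.1, 20.8, 37.8]
[28.7, 17.6, 40.4]
[27.1, 14.2, 42.7]
[25.4, 10.7, 44.8]
[23.6, 7.1, 46.4]
[21.7, 3.4, 47.8]
[19.6, -0.4, 48.8]
[17.5, -4.2, 49.4]
[15.3, -8.0, 49.7]
[13.1, -11.8, 49.5]
```

```bash
python3 -m inch '[[60,[30,21,38],[-4.1,2.4,0.8]],[60,[29,18,40],[-4.1,2.4,0.8]],[60,[27,14,43],[-4.1,2.4,0.8]],[60,[25,11,45],[-4.1,2.4,0.8]],[60,[24,7,46],[-4.1,2.4,0.8]],[60,[22,3,48],[-4.1,2.4,0.8]],[60,[20,0,49],[-4.1,2.4,0.8]],[60,[17,-4,49],[-4.1,2.4,0.8]],[60,[0,0,0],[0,0,0]],[60,[0,0,0],[0,0,0]]]'
python3 - <<'E'
from h import *
plan([.603,-.316,.15],down(29))
E
```

```text
time: 10.72
position: [0.5851, -0.2281, 0.1586]
tool_rot: [0.376, 0.566, -0.419, 0.602]
ft_force: [-0.7, 0.7, 0.4]
grip_width: 0.0602
n 2 rot/row [-3.7  2.1  0.8]
[7.8, -7.7, 43.7]
[6.1, -10.6, 43.4]
```

```bash
python3 -m inch '[[60,[8,-8,43],[-3.7,2.1,0.8]],[60,[6,-10,42],[-3.7,2.1,0.8]],[60,[0,0,0],[0,0,0]],[60,[0,0,0],[0,0,0]],[60,[0,0,0],[0,0,0]]]'
python3 - <<'E'
from h import *
plan([.603,-.316,.15],down(29),1)
par=P("wrist");snap("wrist","w6")
for d in imaging.tip_of("wrist","shoe_b_grip"): print(np.round(d["pixel"],1),d["confidence"],onz("wrist",d["pixel"],.041,par))
E
```

```text
time: 11.35
position: [0.6017, -0.3055, 0.1485]
tool_rot: [0.356, 0.614, -0.354, 0.609]
ft_force: [0.2, 0.0, 0.0]
grip_width: 0.0598
n 1 rot/row [ 0.6 -0.4  0.1]
[-1.5, -4.1, 9.8]
[279.3 210.6] 0.64 [ 0.6047476  -0.31165197  0.041     ]
```

View pics/w6.png

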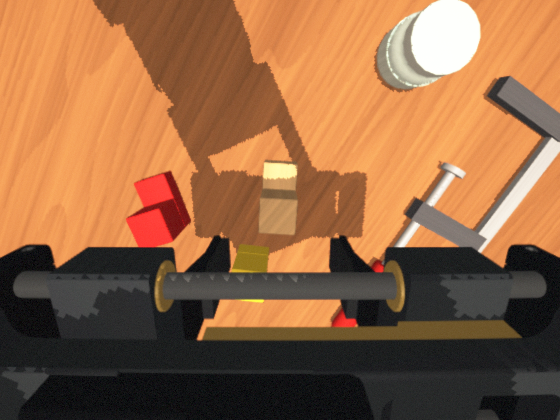

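B stands centred between the fingers, with its toe edge at (264-296,161) and its heel edge at (259-297,234). A yellow look-alike is just behind the heel from row 245, so I'll bias the grasp slightly to the toe side.

```bash
python3 - <<'E'
from h import *
f=lambda a,b,z:(lambda u,v:(np.round((u+v)/2,4),round(np.degrees(np.arctan2(*(u-v)[[1,0]]))-90+360,1)))(onz("wrist",a,z),onz("wrist",b,z))
print("toe",f((264,161),(296,162),.022),"heel",f((259,232),(297,235),.06),"mid",f((261,197),(297,198),.06))
t=f((264,161),(296,162),.022)[0];h=f((259,232),(297,235),.06)[0]
d=(t-h)[:2];L=np.linalg.norm(d);yaw=np.degrees(np.arctan2(d[1],d[0]));print("len",L,"yaw",yaw)
g=h[:2]+d/L*(.017+(L-.06)/2);print("grip",g)
print("yellow",[onz("wrist",(240,245),z) for z in (.0,.022,.06)])
p=g+d/L*.002
plan([*p,.09],down(yaw-90),2); plan([*p,.024],down(yaw-90),4)
E
```

```text
toe (array([ 0.5834, -0.2726,  0.022 ]), np.float64(117.9)) heel (array([ 0.6118, -0.3263,  0.06  ]), np.float64(114.8)) mid (array([ 0.5958, -0.2963,  0.06  ]), np.float64(118.0))
len 0.060747427929090096 yaw 117.87275422477896
grip [ 0.60367762 -0.31094184]
yellow [array([ 0.59237681, -0.38093352,  0.        ]), array([ 0.59035335, -0.37092692,  0.022     ]), array([ 0.58685828, -0.35364279,  0.06      ])]
n 2 rot/row [ 0.9 -0.2  0. ]
[29.3, -0.5, 2.0]
[29.3, -0.4, 1.9]
n 4 rot/row [ 0.4 -0.1  0. ]
[31.2, -0.2, 1.1]
[31.2, -0.2, 1.1]
[31.2, -0.2, 1.0]
[31.2, -0.2, 1.0]
```

```bash
python3 -m inch '[[60,[29,0,2],[0.9,0,0]],[60,[27,0,2],[0.9,0,0]],[60,[0,0,0],[0,0,0]],[60,[0,0,0],[0,0,0]]]'
python3 - <<'E'
from h import *
plan([.6027,-.3092,.024],down(27.9),2)
E
```

```text
time: 11.95
position: [0.6051, -0.3059, 0.0944]
tool_rot: [0.365, 0.607, -0.363, 0.605]
ft_force: [0.1, 0.1, -0.1]
grip_width: 0.0604
n 2 rot/row [ 0.1 -0.1 -0. ]
[35.2, -1.9, 1.0]
[35.2, -1.8, 1.0]
```

```bash
python3 -m inch '[[60,[24,-1,1],[0,0,0]],[60,[24,-1,1],[0,0,0]],[60,[15,-1,0],[0,0,0]],[60,[0,0,0],[0,0,0]]]'
python3 - <<'E'
from h import *
plan([.6027,-.3092,.024],down(27.9),1)
E
```

```text
time: 12.45
position: [0.6069, -0.3102, 0.0361]
tool_rot: [0.364, 0.604, -0.363, 0.609]
ft_force: [0.3, 0.5, -0.0]
grip_width: 0.0597
n 1 rot/row [ 0.3  0.3 -0.3]
[12.1, -3.2, -3.0]
```

```bash
python3 -m inch '[[60,[6,-2,-2],[0,0,0]],[60,[5,-2,-1],[0,0,0]],[60,[0,0,0],[0,0,0]],[0,[0,0,0],[0,0,0]],[0,[0,0,0],[0,0,0]],[0,[0,0,0],[0,0,0]],[0,[0,0,0],[0,0,0]],[0,[0,0,0],[0,0,0]],[0,[0,0,0],[0,0,0]]]' 30
python3 - <<'E'
from h import *
T=R.from_quat(get_obs()["tool_rot"]).as_matrix();print(T.round(3),np.degrees(np.arctan2(T[1,1],T[0,1])))
snap("wrist","w7")
cv2.imwrite("pics/c7.png",cv2.resize(cv2.imread("pics/w7.png")[130:330,180:380],(600,600)))
E
```

```text
time: 13.58
position: [0.6035, -0.3107, 0.0276]
tool_rot: [0.363, 0.602, -0.363, 0.611]
ft_force: [0.2, -0.1, -0.7]
grip_width: 0.0339
[[ 0.011  0.881  0.472]
 [-0.006  0.472 -0.881]
 [-1.     0.007  0.01 ]] 28.18838855738973
```

View pics/c7.png

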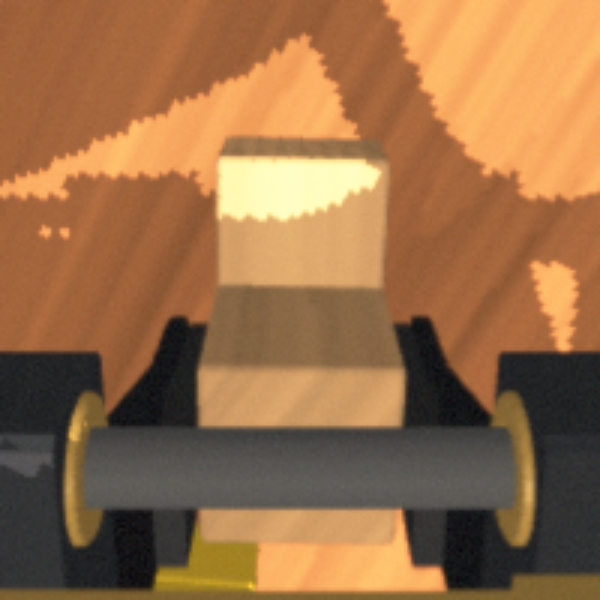

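Held at 33.9 mm and square, with the toe edge at full-image (281,182). Lift and carry to the rail.

```bash
python3 - <<'E'
from h import *
hold((280.8,182.3),118.2)
rx=load("rail");p,T=goal(-.01,.06,rx);o=get_obs();T0=R.from_quat(o["tool_rot"])
d=p-(np.array(o["position"])+[0,0,.16]);rv=(T0.inv()*T).as_rotvec(degrees=True);n=10
print(T0.inv().apply([0,0,160]).round(1),rv/n)
for i in range(n): print(((T0*R.from_rotvec(rv*i/n,degrees=True)).inv().apply(d)/n*1000).round(0))
E
```

```text
grip in tool mm [-13.3   0.    1.3]
[-160.     1.1    1.7] [ 4.01538788 -2.41983919 -0.93718488]
[ -3.  14. -48.]
[ -5.  11. -48.]
[ -8.   7. -49.]
[-10.   4. -49.]
[-12.  -0. -48.]
[-14.  -4. -48.]
[-16.  -7. -47.]
[-18. -11. -45.]
[-19. -14. -44.]
[-21. -17. -42.]
```

```bash
python3 -m inch '[[0,[-50,0,0],[0,0,0]],[0,[-55,0,0],[0,0,0]],[0,[-55,0,1],[0,0,0]],[0,[-3,14,-48],[4,-2.4,-0.9]],[0,[-5,11,-48],[4,-2.4,-0.9]],[0,[-8,7,-49],[4,-2.4,-0.9]],[0,[-10,4,-49],[4,-2.4,-0.9]],[0,[-12,0,-48],[4,-2.4,-0.9]],[0,[-14,-4,-48],[4,-2.4,-0.9]],[0,[-16,-7,-47],[4,-2.4,-0.9]],[0,[-18,-11,-45],[4,-2.4,-0.9]],[0,[0,0,0],[0,0,0]]]'
python3 - <<'E'
from h import *
p,T=goal(-.01,.06,load("rail"));plan(p,T)
E
```

```text
time: 15.12
position: [0.5227, 0.0909, 0.2147]
tool_rot: [-0.419, -0.382, 0.612, -0.551]
ft_force: [0.1, -0.1, -0.8]
grip_width: 0.0339
n 2 rot/row [ 3.3 -2.4 -1.1]
[-15.1, -14.6, -38.2]
[-16.3, -17.1, -36.6]
```

```bash
python3 -m inch '[[0,[-15,-15,-38],[3.3,-2.4,-1.1]],[0,[-15,-16,-35],[3.3,-2.4,-1.1]],[0,[0,0,0],[0,0,0]],[0,[0,0,0],[0,0,0]]]'
python3 - <<'E'
from h import *
rx=load("rail");p,T=goal(-.01,.06,rx);plan(p,T,1);p,T=goal(-.01,.02,rx);plan(p,T,2)
E
```

```text
time: 15.62
position: [0.503, 0.1724, 0.215]
tool_rot: [-0.417, -0.329, 0.662, -0.529]
ft_force: [0.2, -0.4, -0.4]
grip_width: 0.0342
n 1 rot/row [-0.2  0.2  0.1]
[-2.0, -1.7, -2.1]
n 2 rot/row [-0.1  0.1  0.1]
[19.0, -0.9, -1.4]
[19.0, -1.0, -1.3]
```

```bash
python3 -m inch '[[0,[18,-1,-1],[0,0,0]],[0,[16,-1,-1],[0,0,0]],[0,[8,0,0],[0,0,0]],[0,[0,0,0],[0,0,0]]]'
python3 - <<'E'
from h import *
rx=load("rail");p,T=goal(-.01,-.003,rx);plan(p,T,1)
E
```

```text
time: 16.12
position: [0.4988, 0.1504, 0.1763]
tool_rot: [-0.419, -0.327, 0.663, -0.527]
ft_force: [0.1, 0.2, -0.4]
grip_width: 0.0338
n 1 rot/row [-0.5  0.2  0.2]
[16.5, -2.6, -6.3]
```

```bash
python3 -m inch '[[0,[6,-2,-4],[0,0,0]],[0,[5,-1,-3],[0,0,0]],[0,[0,0,0],[0,0,0]]]'|grep -E "pos|force"; for i in 1 2 3; do python3 -m inch '[[0,[2,0,0],[0,0,0]],[0,[0,0,0],[0,0,0]]]'| grep -E "pos|force"; done
python3 - <<'E'
from h import *
rx=load("rail");p,T=goal(-.01,-.003,rx);plan(p,T,1)
E
```

```text
position: [0.4971, 0.1525, 0.1635]
ft_force: [0.1, 0.0, 0.2]
position: [0.4971, 0.1521, 0.1617]
ft_force: [0.1, 0.5, -0.7]
position: [0.4971, 0.1513, 0.16]
ft_force: [1.0, -0.5, -1.2]
position: [0.4969, 0.1504, 0.1581]
ft_force: [0.7, 0.0, -1.1]
n 1 rot/row [-0.6  0.1  0. ]
[-0.1, -0.7, 1.2]
```

```bash
for i in 1 2 3; do python3 -m inch '[[0,[1.5,0,0],[0,0,0]],[0,[0,0,0],[0,0,0]]]'| grep -E "pos|force"; done
```

```text
position: [0.4973, 0.1504, 0.1581]
ft_force: [0.9, 0.3, -1.3]
position: [0.4975, 0.1503, 0.1579]
ft_force: [0.1, -0.2, -1.4]
position: [0.4977, 0.1503, 0.1578]
ft_force: [0.2, -0.1, -0.8]
```

Motion has stalled, so the shoe is on the floor. Release, back out along the floor normal, and check.

```bash
python3 -m inch '[[60,[0,0,0],[0,0,0]],[60,[0,0,0],[0,0,0]],[60,[0,0,0],[0,0,0]],[60,[0,0,0],[0,0,0]],[60,[-40,0,0],[0,0,0]],[60,[-40,0,0],[0,0,0]],[60,[-40,0,20],[0,0,0]],[60,[0,0,50],[0,0,0]],[60,[0,0,50],[0,0,0]],[60,[0,0,50],[0,0,0]],[60,[0,0,40],[0,0,0]],[60,[0,0,0],[0,0,0]]]'
python3 - <<'E'
from h import *
snap("wrist","w8");snap("top","t8");snap("scene","s8")
rx=load("rail").copy();rx[:3]+=railR(rx[3]).apply([0,0,-.004])
for c in ["top","scene"]:
    print(c,[(np.round(d["pixel"],1),round(d["confidence"],2)) for d in imaging.tip_of(c,"shoe_a_grip")],[proj(c,rx[:3]+railR(rx[3]).apply([.225-u,0,.041])).round(1).tolist() for u in (.043,.103)])
a=cv2.imread("pics/w8.png")[:300,150:420];b=cv2.imread("pics/s8.png")[105:195,280:370];c=cv2.imread("pics/t8.png")[180:270,110:260]
o=np.zeros((600,800,3),np.uint8);o[:400,:360]=cv2.resize(a,(360,400));o[:371,400:771]=cv2.resize(b,(371,371),interpolation=2);o[371:600,400:780]=cv2.resize(c,(380,229),interpolation=2);cv2.imwrite("pics/c8.png",o)
E
```

```text
time: 19.5
position: [0.4627, 0.0127, 0.3613]
tool_rot: [-0.42, -0.326, 0.662, -0.528]
ft_force: [-0.5, 0.8, -0.5]
grip_width: 0.0598
top [] [[[146.5, 211.7]], [[164.5, 216.1]]]
scene [(array([333.4, 141.2]), 0.46)] [[[334.7, 143.3]], [[324.7, 142.1]]]
```

View pics/c8.png

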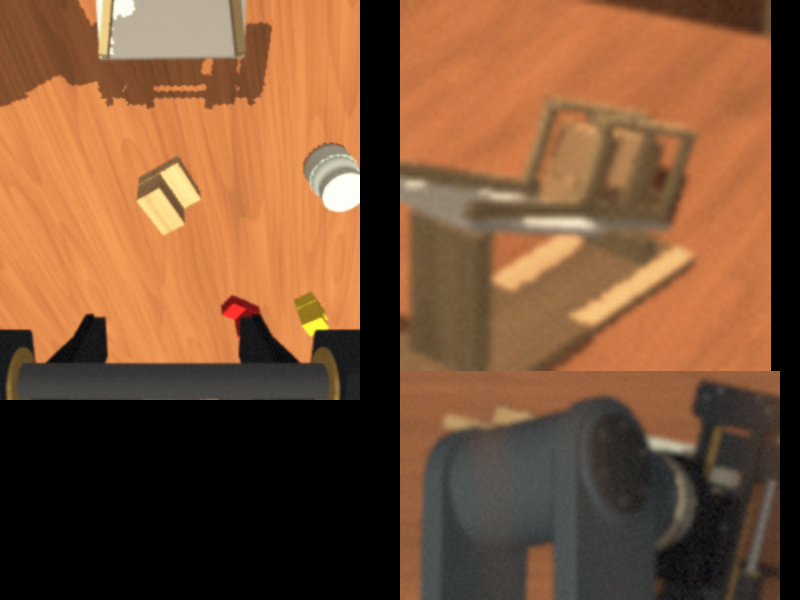

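Both shoes are in the covered part with their grips visible behind the frame, at about (321,145) and (336,145) in the full image. The spacing looks a bit wide, so I'll clear the arm and compare with a projected model.

```bash
python3 -m inch '[[60,[21,10,44],[0,0,0]],[60,[21,10,44],[0,0,0]],[60,[21,10,44],[0,0,0]],[60,[21,10,44],[0,0,0]],[60,[21,10,44],[0,0,0]],[60,[21,10,44],[0,0,0]],[60,[21,10,44],[0,0,0]],[60,[0,0,0],[0,0,0]]]'
python3 - <<'E'
from h import *
snap("top","t9");snap("scene","s9")
for c in ["top","scene"]:
    for d in imaging.tip_of(c,"shoe_a_grip"): print(c,np.round(d["pixel"],1),d["confidence"])
rx=load("rail").copy();rx[:3]+=railR(rx[3]).apply([0,0,-.004])
o=np.zeros((600,800,3),np.uint8)
for k,(c,f,(x0,y0,w,h)) in enumerate([("top","t9",(125,193,75,56)),("scene","s9",(295,115,75,56))]):
    im=cv2.resize(cv2.imread(f"pics/{f}.png")[y0:y0+h,x0:x0+w],(400,300),interpolation=2);s=400/w
    o[300*k:300*k+300,:400]=im; im=im.copy()
    for u,col in [(.043,(0,255,0)),(.103,(255,0,255))]:
        for x in(-.017,.017):
            q=[(x,a,b) for a,b in [(-.017,-.019),(.017,-.019),(.017,.019),(-.017,.019)]]
            pp=proj(c,rx[:3]+railR(rx[3]).apply(np.array(q)+[.225-u,0,.041]))
            cv2.polylines(im,[np.int32((pp-[x0,y0]+.5)*s)],True,col,1)
    o[300*k:300*k+300,400:]=im
cv2.imwrite("pics/c9.png",o)
E
```

```text
time: 20.75
position: [0.4632, -0.3356, 0.3524]
tool_rot: [-0.414, -0.337, 0.657, -0.532]
ft_force: [1.0, 0.5, -0.1]
grip_width: 0.0597
top [148.8 211.3] 0.64
scene [333.9 145.2] 0.62
```

View pics/c9.png

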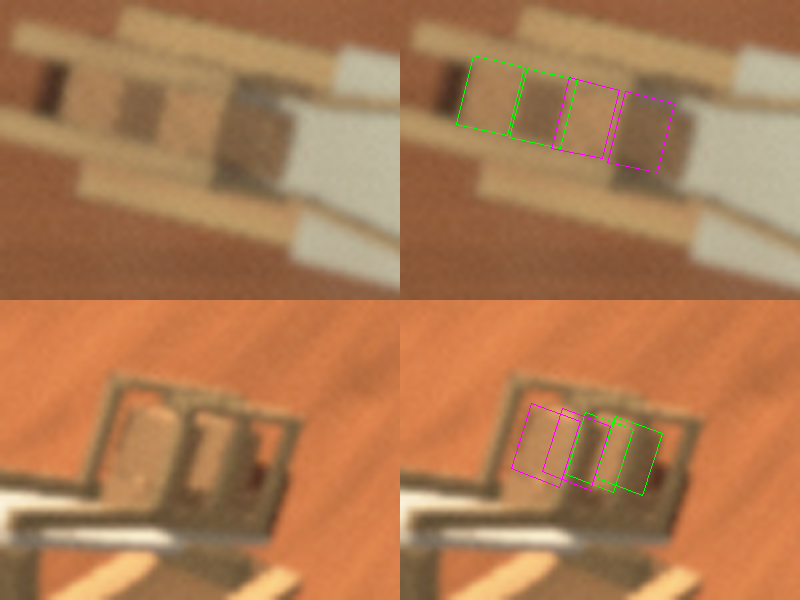

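The top view shows the lit grip tops at crop columns 65-120 and 160-222. That is 60 mm apart, as it should be, but about 4 mm uphill of my model. I'll check that against image profiles of the rail itself, using the cover end and the stop.

```bash
python3 - <<'E'
from h import *
rx=load("rail").copy();rx[:3]+=railR(rx[3]).apply([0,0,-.004])
print("A tri in rail_stop frame", (railR(rx[3]).inv().apply(tri([ray("top",(148.8,211.3)),ray("scene",(333.9,145.2))])-rx[:3])-[.225,0,0]).round(4))
im=cv2.GaussianBlur(cv2.imread("pics/t9.png"),(1,3),0).astype(np.float32); i0=cv2.imread("pics/top0.png").astype(np.float32)
def prof(y,z,us):
    w=np.array([[.225-u,y,z] for u in us]);p=proj("top",rx[:3]+railR(rx[3]).apply(w)).astype(np.float32)
    f=lambda I:cv2.remap(I,p[:,0].copy(),p[:,1].copy(),1)[:,0].mean(1).round(0).astype(int)
    return p[:,0],f(im),f(i0)
us=np.arange(-.02,.16,.004)
a=prof(0,.06,us);b=prof(.017,.068,us);c=prof(-.017,.068,us)
print("u mm  col centre(z60) before | stripL before | stripR before")
for k,u in enumerate(us): print(int(round(u*1000)),a[0][k].round(1),a[1][k],a[2][k],"|",b[1][k],b[2][k],"|",c[1][k],c[2][k])
E
```

```text
A tri in rail_stop frame [-0.0458 -0.0017  0.0354]
u mm  col centre(z60) before | stripL before | stripR before
-20 123.4 99 96 | 94 92 | 98 94
-16 124.6 99 94 | 93 90 | 98 95
-12 125.7 99 95 | 97 92 | 103 98
-8 126.8 100 95 | 108 103 | 112 110
-4 128.0 100 91 | 121 116 | 127 124
0 129.1 98 91 | 128 123 | 137 132
4 130.3 96 87 | 131 126 | 138 134
8 131.4 85 79 | 131 126 | 139 133
12 132.6 72 65 | 130 125 | 138 133
16 133.7 59 54 | 126 121 | 136 132
20 134.9 56 51 | 123 119 | 135 131
24 136.1 76 54 | 121 117 | 133 129
28 137.2 110 55 | 120 117 | 132 128
32 138.4 125 58 | 123 118 | 135 129
36 139.6 128 59 | 125 118 | 135 127
40 140.8 126 63 | 131 115 | 134 126
44 141.9 127 69 | 131 117 | 136 126
48 143.1 129 87 | 130 118 | 135 126
52 144.3 129 125 | 131 117 | 136 129
56 145.5 125 152 | 133 119 | 136 129
60 146.7 115 158 | 132 121 | 134 131
64 147.9 103 160 | 129 122 | 133 135
68 149.1 101 162 | 128 125 | 133 135
72 150.3 98 162 | 126 127 | 133 135
76 151.5 97 165 | 124 126 | 135 137
80 152.7 99 165 | 126 124 | 135 135
84 153.9 103 167 | 125 124 | 134 137
88 155.2 118 167 | 126 124 | 132 134
92 156.4 128 169 | 127 126 | 134 135
96 157.6 130 170 | 132 127 | 136 134
100 158.8 131 172 | 133 129 | 134 133
104 160.1 133 172 | 134 127 | 130 131
108 161.3 135 173 | 135 128 | 130 132
112 162.5 135 173 | 133 128 | 133 131
116 163.8 132 173 | 130 126 | 132 129
120 165.0 123 171 | 129 125 | 131 129
124 166.3 104 172 | 127 122 | 129 130
128 167.5 96 172 | 117 115 | 120 122
132 168.8 97 171 | 97 101 | 103 113
136 170.1 95 171 | 84 99 | 99 118
140 171.3 97 169 | 81 99 | 98 128
144 172.6 99 168 | 82 102 | 101 128
148 173.9 102 170 | 87 101 | 101 124
152 175.2 102 168 | 92 101 | 103 124
156 176.4 101 167 | 98 105 | 110 124
```

The cover's own ends give the reference: A's grip is about 43-48 mm uphill of the stop and B's about 105-110 mm. Both are inside tolerance, so I'm handing in.

```bash
python3 - <<'E'
from h import *
a=snap("scene").astype(int);b=cv2.imread("pics/s8.png")[:,:,::-1].astype(int)
print("change in rail crop",np.abs(a-b)[115:171,300:360].mean(),get_obs()["time"]);print(robot.hand_in())
E
```

```text
change in rail crop 8.276190476190477 21.0
the job is handed in; nothing more can be done
None
```

Both narrow shoes are in the rail with their toes downhill, one behind the other in the covered part. I handed the job in at 21 s with the arm well clear of everything. I fed each shoe in at the loading point, tilted to the slope, and it slid down by itself when released. I left the wide shoe, the jar and the red and yellow look-alikes alone.

**Last checks, from image profiles and one triangulation:**

| Shoe | Grip uphill of the stop | Nominal (tolerance) |
|---|---|---|
| First | about 43–51 mm | 43 mm (±12) |
| Second | about 105–110 mm | 103 mm (±16) |

- **Spacing:** the two grips are about 60–63 mm apart, so the second shoe is close up behind the first.
- **Centre line and height:** triangulation puts the first shoe about 2 mm off the centre line and 35 mm above the floor, within tolerance. I did not triangulate the second shoe.

**What disagreed or stayed open:**
- **Uphill offset:** the pictures show both shoes about 3–7 mm uphill of nominal. My rail estimate is itself uncertain by about 5 mm, so I could not confirm directly that the first shoe touches the stop.
- **Stillness:** the before-and-after pictures of the rail differed by about 8 grey levels. The arm and its shadow had moved in between, so that check does not prove the shoes were still.

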